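# Quick spin in the microcentrifuge

## Task

Give the tubes in the small bench centrifuge a short spin with your closed fingertips: push its raised lid shut until the latch catches and take the hand off, then press the round short-spin key at the right of the panel, keep it down for a good three seconds and let it up. Then press the wide lid-release key in the middle so that the lid springs up by itself, and leave it like that. Do not raise the lid by hand, do not press the square key, and do not lift or shift the other things on the bench.

Things in the scene. Friction and masses are not known exactly. Their poses are not given: they have to be found in the camera images.
- centrifuge: White bench microcentrifuge, fixed, 270 deep (x), 210 wide (y), 130 high, 156 with lid shut. Origin: centre of its footprint on the bench; +x to its back, panel at its -x side facing the robot, +y left as the robot sees it. The panel slopes from 80 high at x -135 up to 125 high at x -55 (29.4 deg); outward normal (-0.490, 0, 0.872). Three plain white keys, 8 proud, differ in shape and place.
- lid (a joint): Lid angle (rad): 0 shut, grows as the front edge rises, stop 1.35. Starts at 0.7 to 1.05, held by a stiff hinge. Below 0.5 a spring lifts it again if let go, unless latched. Pushing its front edge down takes 2 to 4 N, up to 10 N (more if fast) in the last 12 mm as the latch gives and snaps: push on to the stop. Latched it rests near 0.006. Released, it rises by itself in 1 s to 0.45-0.62.
- lid_front (a point): Point to push: on the lid's outer (upper) face, mid-width, 18 behind its front edge, 161 from the hinge line (at x -160, z +18 from point lid_hinge when shut). Axes: x from front edge to hinge, z the outward normal of the face. The grey lid is 190 long, 196 wide, 24 thick; its clear window starts 36 behind the front edge.
- lid_hinge (a point): Point on the lid's hinge line, mid-width; the line runs along the centrifuge's y, 138 above the bench, 118 behind the centrifuge's origin. Fixed; axes as the centrifuge's.
- spin_key (a joint): travel of the round short-spin key (m): 0 up, 0.005 fully down, sprung, 1.5 N to start and 4.5 N at the bottom; counts as pressed beyond 0.003. It moves straight into the panel.
- spin_key_top (a point): centre of the top of the round short-spin key, 24 diameter, on the right of the panel as the robot sees it (the centrifuge's -y side, 66 from the middle). Axes: z is the panel's outward normal, x up the slope.
- release_key (a joint): Travel of the lid-release key (m): 0 up, 0.006 fully down; sprung, 1.5 N to start, 4 N at the bottom (up to 0.5 N more with the lid latched). Linked to the latch inside, which lets the lid go near the end of the travel: press it fully down. It also dips by itself for a moment as the lid snaps shut.
- release_key_top (a point): centre of the top of the wide lid-release key, 47 wide (across the machine) x 21, in the middle of the panel, close below the lid's front edge. Axes: z is the panel's outward normal, x up the slope.
- run_key (a joint): travel of the square run key (m): 0 up, 0.005 down. Not to be pressed.
- run_key_top (a point): centre of the top of the square run key, 23 x 23, on the left of the panel (the centrifuge's +y side, 66 from the middle). Not to be pressed.
- tube_rack: bystander: grey rack of small capped tubes, 165 x 70, 48 high, loose, beside the centrifuge; origin at the centre of its underside.
- well_plate: bystander: clear 24-well plate with lid, 128 x 86 x 21, loose, beside the centrifuge; origin at the centre of its underside.
- reagent_bottle: bystander: brown glass bottle, 60 diameter, 125 high, loose, beside the centrifuge; origin at the centre of its underside.
- conical_tube: bystander: clear capped tube standing upright, 29 diameter (cap 34), 111 high, loose, beside the centrifuge; origin at the centre of its underside.

How it is judged:
By the outcome, as a careful person would: the job done as asked, in the order asked, and still so for the second after the job is handed in, with the robot touching nothing.
It also fails if it takes over 54 s, if anything falls off the work surface, if the arm or the gripper's body presses on something with over 40 N, if the wrist force passes 120 N, or if a joint passes its speed limit or range.

## Robot

A 7-joint arm with a two-finger parallel gripper is mounted at the origin on the work surface. World frame = base frame: x ahead of the robot, y to its left, z up, the work surface at z = 0. Lengths are in m, angles in rad, forces in N, time in s.
With the tool pointing down it reaches from about 0.425 to 0.925 m from the base axis. Payload 6.8 kg.
Tool frame: the origin (TCP) lies at the very end of the fingers, on their centre line; the grasp point (between the pads) lies 19 mm behind it (r.grip_depth is the distance from the TCP to the grasp point, in m); z points along the fingers, y is the direction in which the jaws open and shut (so a half turn about z gives the same grasp; the last joint's range is limited). The gripper opens to 85 mm and grips with 20 to 120 N. Pads are 22 mm wide; open, the fingers measure 114 mm over their backs; the gripper's body (76 mm by 85 mm) begins 54 mm behind the grasp point. The pads swing forward as they close: fully open they stand 13 mm farther back than shut.
Start: joints at [-1.253, 0.477, 0.022, 1.555, -0.011, 1.109, -0.083], TCP at [0.279, 0.615, 0.231] pointing down, gripper open.
Joint ranges: [-2.96, 2.96], [-0.34, 2.1], [-1.41, 1.46], [0.24, 2.44], [-1.37, 4.51], [0.17, 1.92], [-2.96, 2.96]. Speed limits (rad/s): [2.39, 2.39, 3.14, 3.14, 3.14, 3.14, 3.14].

## Interface

Orientations are given as a rotation vector (axis times angle).
In Python, from bench import r, grab_frame gives the robot as it stands. The module is installed in compiled form; this text tells all that it offers.
- The arm moves only by the tool play_rows, never from a script. Its argument "increments" is a list of rows, each a list of 7 numbers: the shift along the tool's x, y, z in mm, then the turn, a rotation vector about the tool's x, y, z in rad, then the closure in counts, from 0 (fully open) to 255 (shut). In form: [[tx, ty, tz, rx, ry, rz, claw], ...]. A call has 1 to 5 rows; each row shifts and turns the pose as measured when the row begins, along the tool's axes as they then stand; what a row does not reach is not made up. A row lasts 1/10 s, in which the tool goes at most 50 mm and 8.59 degrees, less where a joint would pass 70% of its speed; a pose out of reach is approached as far as the arm can. A call is refused whole if a number of a shift passes 50 or a number of a turn 0.15, either way. A call with a gripper value outside its range is refused whole. The fingers move at their own pace and stop on an object; "force" is the grip in N (left out, the last holds). Time passes only in rows, so rows that do not move let the fingers close. It gives the time, the measured TCP pose, the force and the opening at its end, in the units of the state.
- r.get_obs(): the state, without advancing time (a new reading comes with each control period).
- grab_frame(name): name is "side" or "top" or "wrist"; returns a dict with "color" (400x640x3 uint8, blue, green, red), "depth" (400x640 float32, m along the optical axis (not along the pixel's ray), 0 where there is no reading), "K" (3x3 intrinsics, pixels), "T" (4x4, takes a point from camera to world coordinates). Camera axes: x right, y up, looking along -z (the intrinsics and any distortion apply to the point x, -y, -z); pixel columns grow to the right and rows downward; lengths in m; the calibration is good to about 2 mm. A picture is of the moment at which its call begins.
- r.hand_in(): hands the job in, once; it reports no verdict.
The state is a dict: "clock": time; "joints": joint angles; "qvel": joint speeds; "tau": joint torques, N m; "tcp_pos": TCP position; "orientation": TCP orientation; "contact_force": force on the tool from outside, world axes, zero at the start; "moment": the same for the moment, N m; "grip_width": finger opening in m.
Only numpy, scipy, OpenCV 4.12 (cv2) and the standard library are available. Lean on these libraries where they do the work, as an engineer would, in place of code of your own. Each camera call takes 0.05 s, during which the arm holds its last target.

## Working session

There is one attempt and no reset: what is moved stays moved. The work goes in short steps, Python scripts to look and compute and a tool call to move; the robot and the scene stay as the last step left them, time stands still between calls to the robot, and variables do not carry over. Pictures are saved under pics/ and viewed, and the job is handed in when it is done.

Besides the shell and the picture viewer there is one more tool, called in YAML: its name, and indented under it one key for each argument. play_rows: Moves the arm, as the interface text tells. Its arguments: {"type":"object","properties":{"increments":{"type":"array","items":{"type":"array","items":{"type":"number"}}},"force":{"type":"number"}},"required":["increments"]}

```bash
mkdir -p pics; python3 - <<'E'
from bench import r, grab_frame
import cv2,numpy as np
np.set_printoptions(precision=4,suppress=True)
for n in ["side","top"]:
    f=grab_frame(n); cv2.imwrite(f"pics/{n}0.png",f["color"]); np.savez(f"{n}0.npz",**f); print(n,f["K"],f["T"])
print(r.get_obs())
E
```

```text
side [[493.6031   0.     321.4787]
 [  0.     493.6031 198.5499]
 [  0.       0.       1.    ]] [[-0.996   0.0774 -0.0455  0.5285]
 [-0.0883 -0.7507  0.6547  0.7152]
 [ 0.0165  0.6561  0.7545  0.8977]
 [ 0.      0.      0.      1.    ]]
top [[458.1169   0.     324.0428]
 [  0.     458.1169 201.394 ]
 [  0.       0.       1.    ]] [[-0.0382  0.9779 -0.2054  0.3921]
 [-0.9993 -0.0364  0.0123  0.0469]
 [ 0.0045  0.2057  0.9786  0.987 ]
 [ 0.      0.      0.      1.    ]]
{'clock': 0.1, 'joints': array([-1.2531,  0.4777,  0.0224,  1.5563, -0.0115,  1.1093, -0.0831]), 'qvel': array([ 0.0012, -0.0015,  0.0004, -0.0044,  0.0009,  0.0011,  0.0003]), 'tau': array([  0.0043, -59.7758,   1.6133, -28.1957,   0.0127,   0.005 ,
         0.    ]), 'tcp_pos': array([0.2786, 0.6142, 0.2304]), 'orientation': array([-0.6638, -3.0705,  0.0026]), 'contact_force': array([ 0.6196, -0.4133, -0.1862]), 'moment': array([-0.0324,  0.0365,  0.0212]), 'grip_width': 0.08530541676377008}
```

View pics/side0.png

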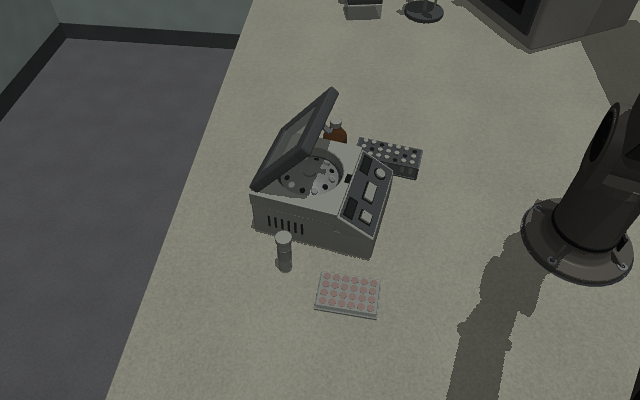

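View pics/top0.png

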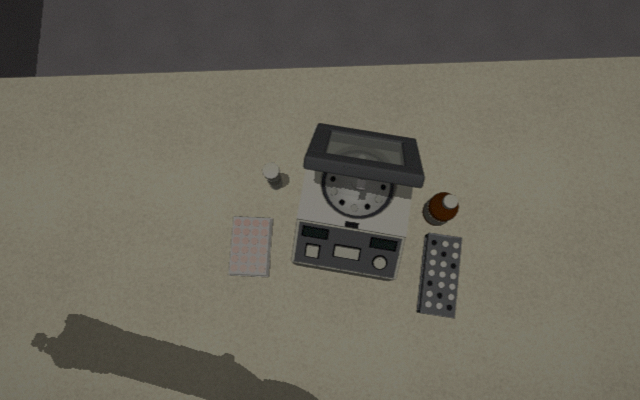

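```bash
cat > h.py <<'E'
import numpy as np,cv2
np.set_printoptions(precision=4,suppress=True)
def proj(f,P):
    P=np.atleast_2d(P);T=f["T"];c=(P-T[:3,3])@T[:3,:3]
    K=f["K"];return np.c_[K[0,0]*c[:,0]/-c[:,2]+K[0,2],K[1,1]*-c[:,1]/-c[:,2]+K[1,2]]
def unp(f,u,v,d=None):
    K=f["K"];T=f["T"]
    if d is None:d=f["depth"][int(round(v)),int(round(u))]
    c=np.array([(u-K[0,2])/K[0,0]*d,-(v-K[1,2])/K[1,1]*d,-d]);return T[:3,:3]@c+T[:3,3]
def cloud(f):
    K=f["K"];T=f["T"];d=f["depth"];v,u=np.mgrid[:d.shape[0],:d.shape[1]]
    c=np.stack([(u-K[0,2])/K[0,0]*d,-(v-K[1,2])/K[1,1]*d,-d],-1);return c@T[:3,:3].T+T[:3,3]
E
python3 - <<'E'
from h import *
for n,c in [("top",(285,115,150,170)),("side",(240,80,160,190))]:
    f=np.load(n+"0.npz"); x,y,w,h=c
    im=cv2.resize(f["color"][y:y+h,x:x+w],None,fx=3.1,fy=3.1,interpolation=cv2.INTER_CUBIC)
    cv2.imwrite(f"pics/{n}0z.png",im)
top=np.load("top0.npz");side=np.load("side0.npz")
for f,pts in [(top,[(313,251),(347,254),(380,262)]),(side,[(366,217),(371,192),(381,173)])]:
    for p in pts: print(p,unp(f,*p))
E
```

```text
(313, 251) [0.4808 0.0608 0.1026]
(347, 254) [ 0.4721 -0.0042  0.1075]
(380, 262) [ 0.4548 -0.067   0.1033]
(366, 217) [0.4804 0.0688 0.1055]
(371, 192) [0.472  0.0019 0.1095]
(381, 173) [ 0.4507 -0.0613  0.1053]
```

```bash
ls pics
```

```text
side0.png
side0z.png
top0.png
top0z.png
```

View pics/top0z.png

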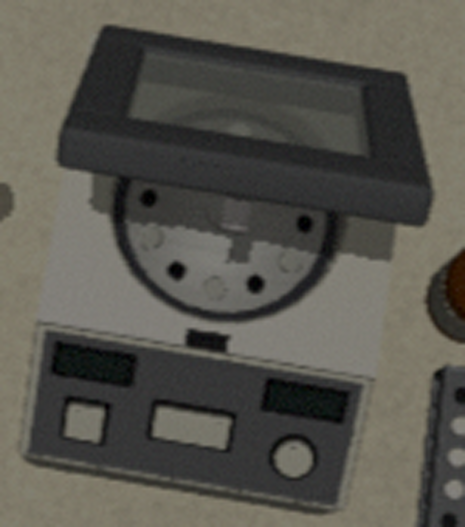

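View pics/side0z.png

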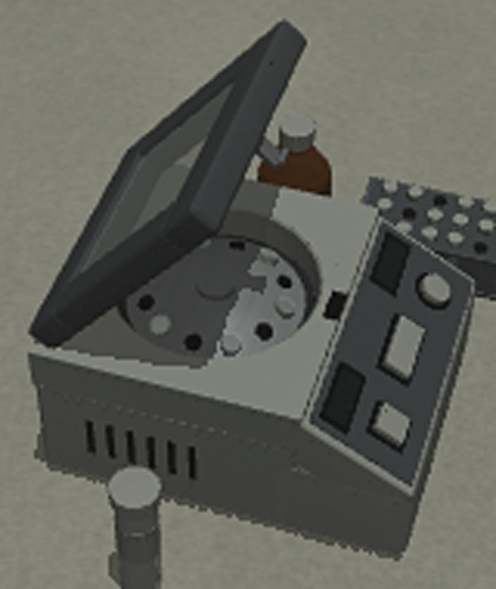

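```bash
cat > fit.py <<'E'
from h import *
from scipy.optimize import least_squares
top=np.load("top0.npz");side=np.load("side0.npz")
obs={"top":[(312.1,251.1),(346.6,252.4),(379.5,262.7),(293.1,264),(394,278.9),(298.9,219.8),(405,236.6)],
"side":[(365.8,216.8),(370.3,191.9),(380,173.2),(372.9,238.7),(392.3,172.9),(338.4,216.1),(362.9,150.3)]}
sl=np.array([.080,0,.045]);sl/=np.linalg.norm(sl);nn=np.array([-.49,0,.872])
def model(s1,s2):
    b=np.array([-.135,0,.08])
    k=lambda s,y:b+s*sl+.008*nn+[0,y,0]
    return np.array([k(s1,.066),k(s2,0),k(s1,-.066),[-.135,.105,.08],[-.135,-.105,.08],[-.055,.105,.125],[-.055,-.105,.125]])
def W(p,M):
    c,s=np.cos(p[2]),np.sin(p[2]);return M@np.array([[c,s,0],[-s,c,0],[0,0,1]])+[p[0],p[1],0]
def run(cs,z=0):
    def res(p): 
        M=W(p,model(p[3],p[4])); return np.concatenate([(proj({"top":top,"side":side}[n],M)-obs[n]).ravel() for n in cs])
    s=least_squares(res,[.55,0,-.15,.03,.05],loss="soft_l1");print(cs,s.x,"\n",res(s.x).reshape(-1,2).round(1).tolist());return s.x
if __name__=="__main__":
    for cs in (["top"],["side"],["top","side"]):
        p=run(cs);print(W(p,model(p[3],p[4]))[:3])
    for f in (top,side):
        C=cloud(f)
        m=(abs(C[...,0]-.5)<.3)&(abs(C[...,1])<.4)&(abs(C[...,2])<.02);A=C[m];print("table",np.linalg.lstsq(np.c_[A[:,:2],np.ones(len(A))],A[:,2],rcond=None)[0],len(A))
E
python3 fit.py
```

```text
['top'] [ 0.5734 -0.0228 -0.1922  0.0349  0.0445] 
 [[-0.1, 0.6], [0.1, 0.0], [0.5, -0.4], [-2.5, -0.9], [2.5, 0.9], [-2.8, -0.1], [0.4, -0.1]]
[[ 0.4795  0.0627  0.1041]
 [ 0.4751 -0.0037  0.1088]
 [ 0.4543 -0.0669  0.1041]]
['side'] [ 0.5721 -0.0214 -0.2154  0.0351  0.0433] 
 [[0.2, -0.3], [0.1, -0.1], [0.3, -0.4], [0.1, 2.5], [1.9, -1.7], [-2.0, 1.8], [-0.7, -0.9]]
[[ 0.4804  0.0662  0.1042]
 [ 0.4732  0.0002  0.1082]
 [ 0.4522 -0.0627  0.1042]]
['top', 'side'] [ 0.5735 -0.0229 -0.1996  0.0342  0.043 ] 
 [[-0.4, 0.5], [-0.3, 0.6], [0.1, 0.1], [-2.9, -1.4], [2.0, 1.1], [-2.9, -0.6], [0.2, 0.3], [0.6, -1.2], [-0.3, -1.1], [-0.3, -1.3], [0.5, 1.2], [0.8, -3.0], [-1.7, 1.0], [-1.9, -1.8]]
[[ 0.4796  0.0634  0.1037]
 [ 0.474  -0.0028  0.108 ]
 [ 0.4534 -0.066   0.1037]]
table [-0.0002  0.      0.0004] 82125
table [ 0.0015 -0.0008  0.001 ] 59276
```

```bash
cat > lid.py <<'E'
from fit import *
def lidtheta(f,p):
    C=cloud(f).reshape(-1,3);c,s=np.cos(p[2]),np.sin(p[2]);R=np.array([[c,-s,0],[s,c,0],[0,0,1]])
    M=(C-[p[0],p[1],0])@R
    m=(abs(M[:,1])<.1)&(M[:,0]>-.1)&(M[:,0]<.2)&(M[:,2]>.165)&(M[:,2]<.45);return M[m]
if __name__=="__main__":
    p=run(["top","side"])
    for f in (top,side):
        L=lidtheta(f,p);h=L-[.118,0,.138]
        rr=np.hypot(h[:,0],h[:,2]);print(len(L),"maxr",np.percentile(rr,[50,99]),"maxz",L[:,2].max(),"y",L[:,1].min(),L[:,1].max())
        th=np.linspace(.5,1.35,171)
        best=[]
        for t in th:
            n=h[:,0]*np.sin(t)+h[:,2]*np.cos(t); best.append(((abs(n-.018)<.0015).sum(),(abs(n+.006)<.0015).sum()))
        best=np.array(best);print("outer",th[best[:,0].argmax()],best[:,0].max(),"inner",th[best[:,1].argmax()],best[:,1].max())
E
python3 lid.py
```

```text
['top', 'side'] [ 0.5735 -0.0229 -0.1996  0.0342  0.043 ] 
 [[-0.4, 0.5], [-0.3, 0.6], [0.1, 0.1], [-2.9, -1.4], [2.0, 1.1], [-2.9, -0.6], [0.2, 0.3], [0.6, -1.2], [-0.3, -1.1], [-0.3, -1.3], [0.5, 1.2], [0.8, -3.0], [-1.7, 1.0], [-1.9, -1.8]]
5009 maxr [0.1416 0.1798] maxz 0.28865631155894966 y -0.09905303854669509 0.09630376817687174
outer 0.895 1706 inner 1.05 746
2976 maxr [0.1299 0.1819] maxz 0.2900426760144398 y -0.09783837509861323 0.09982181111040661
outer 0.895 844 inner 1.045 386
```

play_rows:
  increments:
    - [0,0,-50,0,0,-0.11,255]
    - [0,0,-50,0,0,-0.11,255]
    - [0,0,-30,0,0,0,255]
  force: 40

```text
clock: 0.4
tcp_pos: [0.2771, 0.611, 0.3557]
orientation: [-0.307, -3.122, 0.028]
contact_force: [0.1, 0.7, -0.2]
grip_width: 0.0444
```

```bash
cat > go.py <<'E'
import sys
from h import *
from scipy.spatial.transform import Rotation as Ro
from bench import r
import os
P=np.array([.5735,-.0229,-.1996])
if os.path.exists("P.npy"):P=np.load("P.npy")
c,s=np.cos(P[2]),np.sin(P[2]);RM=np.array([[c,-s,0],[s,c,0],[0,0,1]])
def mach(p): return RM.T@(np.array(p)-[P[0],P[1],0])
def delta(tgt,tilt=0):
    """tgt in machine frame; tilt: tool z = (sin t,0,-cos t) machine. tool y=+y"""
    o=r.get_obs();R=Ro.from_rotvec(o["orientation"])
    z=np.array([np.sin(tilt),0,-np.cos(tilt)]);y=np.array([0,1,0]);x=np.cross(y,z)
    Rt=Ro.from_matrix(RM@np.c_[x,y,z])
    w=RM@np.array(tgt)+[P[0],P[1],0]
    print("t %.2f"%o["clock"],"mach",mach(o["tcp_pos"]),"F",RM.T@o["contact_force"],"q",o["joints"])
    print("shift mm",R.inv().apply(w-o["tcp_pos"])*1000,"turn",(R.inv()*Rt).as_rotvec())
if __name__=="__main__":
    a=[float(v) for v in sys.argv[1:]];delta(a[:3],a[3] if len(a)>3 else 0)
E
python3 go.py .07 0 .36 0
```

```text
t 0.40 mach [-0.4162  0.5626  0.3557] F [-0.0489  0.7324 -0.2053] q [-1.2271  0.4041 -0.0159  1.3852  0.0063  1.3708  0.1316]
shift mm [-484.3218 -564.2309    4.7685] turn [-0.0183 -0.0025  0.0034]
```

play_rows:
  increments:
    - [-32,-37,0,0,0,0,255]
    - [-32,-37,0,0,0,0,255]
    - [-32,-37,0,0,0,0,255]
    - [-32,-37,0,0,0,0,255]
    - [-32,-37,0,0,0,0,255]

```text
clock: 0.9
tcp_pos: [0.3961, 0.4015, 0.3606]
orientation: [-0.282, -3.123, 0.013]
contact_force: [0.5, 0.3, -0.6]
grip_width: 0.0001
```

```bash
python3 go.py .07 0 .36 0
```

```text
t 0.90 mach [-0.258   0.3808  0.3606] F [ 0.4505  0.4272 -0.6459] q [-0.9561  0.2021  0.0642  1.6493 -0.0137  1.301   0.501 ]
shift mm [-320.622  -387.0653    2.357 ] turn [-0.009  -0.0052  0.0192]
```

play_rows:
  increments:
    - [-32,-38,0,0,0,0,255]
    - [-32,-38,0,0,0,0,255]
    - [-32,-38,0,0,0,0,255]
    - [-32,-38,0,0,0,0,255]
    - [-32,-38,0,0,0,0,255]

```text
clock: 1.4
tcp_pos: [0.5176, 0.1831, 0.3604]
orientation: [-0.282, -3.121, 0.015]
contact_force: [1.5, 1.1, -0.5]
grip_width: 0.0003
```

play_rows:
  increments:
    - [-32,-38,0,0,0,0,255]
    - [-32,-38,0,0,0,0,255]
    - [-32,-38,0,0,0,0,255]
    - [-30,-38,0,0,0,0,255]

```text
clock: 1.8
tcp_pos: [0.6136, 0.008, 0.3602]
orientation: [-0.28, -3.12, 0.014]
contact_force: [0.7, 0.8, 0.3]
grip_width: -0.0001
```

```bash
python3 go.py .07 0 .36 0
```

```text
t 1.80 mach [0.0332 0.0382 0.3602] F [0.5043 0.872  0.2561] q [-0.3888  0.2977  0.3537  1.5509 -0.097   1.3218  1.3676]
shift mm [-36.0133 -38.9752   0.2956] turn [-0.01   -0.0081  0.0209]
```

play_rows:
  increments:
    - [-36,-39,0,-0.01,-0.008,0.02,255]
    - [0,0,0,0,0,0,255]

```text
clock: 2.0
tcp_pos: [0.641, -0.0433, 0.3593]
orientation: [-0.329, -3.124, 0.007]
contact_force: [-0.1, -0.0, -0.5]
grip_width: -0.0
```

```bash
python3 go.py .045 0 .29 0; python3 - <<'E'
from bench import grab_frame
import cv2,numpy as np
f=grab_frame("wrist");cv2.imwrite("pics/w1.png",f["color"]);np.savez("w1.npz",**f)
E
```

```text
t 2.00 mach [ 0.0703 -0.0066  0.3593] F [-0.1356 -0.0591 -0.5483] q [-0.311   0.3493  0.3831  1.4905 -0.1275  1.3276  1.443 ]
shift mm [25.3444  6.6814 69.2373] turn [-0.0046  0.0003 -0.0102]
```

View pics/w1.png

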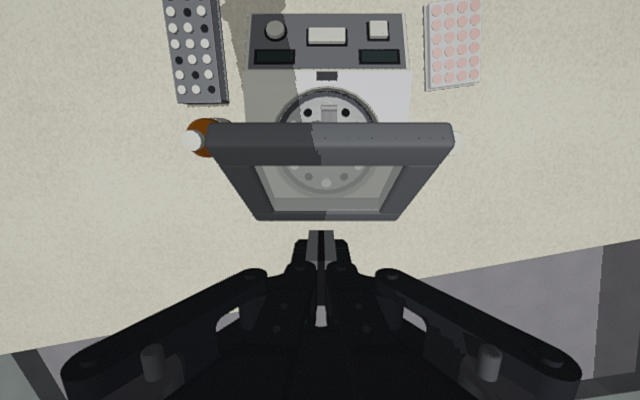

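```bash
python3 - <<'E'
from fit import *
w=np.load("w1.npz");print(w["T"])
p=run(["top","side"]);M=model(p[3],p[4])
print(proj(w,W(p,M))[:3])
obs["w"]=[(275,29),(326,36),(377,29)]
g=cv2.resize(w["color"][0:90,230:420],None,fx=4,fy=4,interpolation=cv2.INTER_CUBIC);cv2.imwrite("pics/w1z.png",g)
E
```

```text
[[ 0.2076 -0.9422 -0.2632  0.5743]
 [ 0.9782  0.1988  0.0599 -0.0283]
 [-0.0041 -0.2699  0.9629  0.5014]
 [ 0.      0.      0.      1.    ]]
['top', 'side'] [ 0.5735 -0.0229 -0.1996  0.0342  0.043 ] 
 [[-0.4, 0.5], [-0.3, 0.6], [0.1, 0.1], [-2.9, -1.4], [2.0, 1.1], [-2.9, -0.6], [0.2, 0.3], [0.6, -1.2], [-0.3, -1.1], [-0.3, -1.3], [0.5, 1.2], [0.8, -3.0], [-1.7, 1.0], [-1.9, -1.8]]
[[377.3522  26.4468]
 [325.2551  32.857 ]
 [273.1443  27.6944]]
```

View pics/w1z.png

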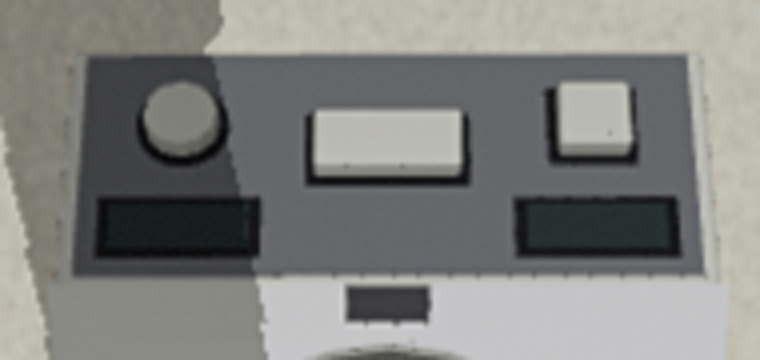

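```bash
python3 - <<'E'
from fit import *
w=np.load("w1.npz");F={"top":top,"side":side,"w":w}
o=dict(top=obs["top"][:3],side=obs["side"][:3],w=[(378.3,29.3),(326.8,34.5),(275.5,28.8)])
def res(p): 
    M=W(p,model(p[3],p[4]))[:3]; return np.concatenate([(proj(F[n],M)-o[n]).ravel() for n in F])
s=least_squares(res,[.57,0,-.2,.035,.045]);print(s.x);print(res(s.x).reshape(-1,2));M=model(*s.x[3:]);print(M[:3]);np.save("P.npy",s.x[:3])
E
python3 go.py .045 0 .29 0
```

```text
[ 0.58   -0.0245 -0.2127  0.0276  0.0362]
[[-0.8749 -0.3393]
 [-0.956   0.253 ]
 [-0.7837  0.0072]
 [-0.5316  0.0053]
 [-0.9025  0.1757]
 [-0.5926  0.0725]
 [-0.5125 -0.4394]
 [-0.6542 -0.1381]
 [-0.9321 -0.2181]]
[[-0.1149  0.066   0.1005]
 [-0.1074  0.      0.1047]
 [-0.1149 -0.066   0.1005]]
t 2.05 mach [ 0.0621 -0.002   0.3591] F [ 0.268  -0.4083  0.4928] q [-0.3135  0.3481  0.3798  1.492  -0.1282  1.3282  1.4415]
shift mm [17.0068  2.3368 69.0958] turn [-0.0026 -0.0013  0.0067]
```

```bash
python3 - <<'E'
from fit import *
w=np.load("w1.npz");P=np.load("P.npy")
c,s=np.cos(P[2]),np.sin(P[2]);R=np.array([[c,-s,0],[s,c,0],[0,0,1]])
mm=lambda p:R.T@(p-[P[0],P[1],0])
F={"top":(top,[(312.1,251.1),(346.6,252.4),(379.5,262.7)]),"side":(side,[(365.8,216.8),(370.3,191.9),(380,173.2)]),"w":(w,[(378.3,29.3),(326.8,34.5),(275.5,28.8)])}
for n,(f,q) in F.items():
  for u,v in q:
    d=np.median(f["depth"][int(v)-1:int(v)+2,int(u)-1:int(u)+2]);print(n,mm(unp(f,u,v,d)))
# panel plane & vertical lines, top face z, using wide data
for n,(f,_) in F.items():
    C=cloud(f).reshape(-1,3);M=(C-[P[0],P[1],0])@R
    m=(abs(M[:,1])<.09)&(M[:,2]>.07)&(M[:,2]<.135)&(M[:,0]>-.17)&(M[:,0]<-.03);A=M[m]
    t=A[(abs(A[:,2]-.13)<.008)&(A[:,0]>-.045)];print(n,"topz",np.median(t[:,2]) if len(t) else None,len(t))
    off=A@np.array([-.49,0,.872]);hh,e=np.histogram(off,np.arange(.12,.17,.001));print(dict(zip(e[hh>20].round(3),hh[hh>20])), "nominal panel",-.49*-.135+.872*.08)
E
```

```text
top [-0.1154  0.0641  0.1026]
top [-0.1069 -0.0016  0.1079]
top [-0.1149 -0.0672  0.1034]
side [-0.1165  0.07    0.1058]
side [-0.1096  0.0025  0.1087]
side [-0.1167 -0.0613  0.106 ]
w [-0.1134  0.066   0.1043]
w [-0.1064  0.0008  0.1078]
w [-0.1138 -0.0644  0.1035]
top topz 0.1297383207542816 545Traceback (most recent call last):
  File "<stdin>", line 14, in <module>
IndexError: boolean index did not match indexed array along axis 0; size of axis is 51 but size of corresponding boolean axis is 50
```

play_rows:
  increments:
    - [6,2,40,0,0,0,255]
    - [6,0,38,0,0,0,255]
    - [0,0,0,0,0,0,255]

```text
clock: 2.35
tcp_pos: [0.6286, -0.0326, 0.2791]
orientation: [-0.319, -3.124, 0.001]
contact_force: [-1.0, 0.4, 0.1]
grip_width: -0.0004
```

```bash
python3 go.py .033 0 .278 0
```

```text
t 2.35 mach [0.0492 0.0023 0.2791] F [-1.054   0.1769  0.0624] q [-0.3168  0.3748  0.3612  1.6338 -0.1412  1.16    1.4451]
shift mm [16.1959 -2.1712  1.1537] turn [-0.0005 -0.0011  0.0089]
```

play_rows:
  increments:
    - [6,-2,0,0,0,0,255]
    - [6,0,0,0,0,0,255]
    - [4,0,0,0,0,0,255]
    - [4,0,2,0,0,0,255]

```text
clock: 2.75
tcp_pos: [0.6095, -0.0278, 0.2825]
orientation: [0.313, 3.121, 0.003]
contact_force: [0.8, -0.0, 0.8]
grip_width: -0.0002
```

```bash
python3 go.py .033 0 .278 0
```

```text
t 2.75 mach [0.0295 0.003  0.2825] F [0.7423 0.1522 0.77  ] q [-0.334   0.3338  0.3606  1.6811 -0.1287  1.145   1.432 ]
shift mm [-3.4017 -3.047   4.5193] turn [0.0022 0.0046 0.0127]
```

play_rows:
  increments:
    - [3,-2,6,0,0,0.01,255]
    - [4,0,6,0,0,0,255]
    - [5,0,6,0,0,0,255]

```text
clock: 3.05
tcp_pos: [0.5992, -0.0272, 0.2671]
orientation: [0.329, 3.111, 0.005]
contact_force: [0.7, 0.6, 2.9]
grip_width: -0.0
```

```bash
python3 go.py .02 0 .26 0;python3 - <<'E'
from bench import grab_frame
import cv2,numpy as np
f=grab_frame("side");cv2.imwrite("pics/s2.png",cv2.resize(f["color"][60:260,200:440],None,fx=3,fy=3))
E
```

```text
t 3.05 mach [0.0193 0.0014 0.2671] F [0.5369 0.7386 2.944 ] q [-0.3392  0.3233  0.3592  1.731  -0.1283  1.0967  1.4203]
shift mm [-0.6081 -1.4578  7.1465] turn [0.0049 0.0126 0.002 ]
```

View pics/s2.png

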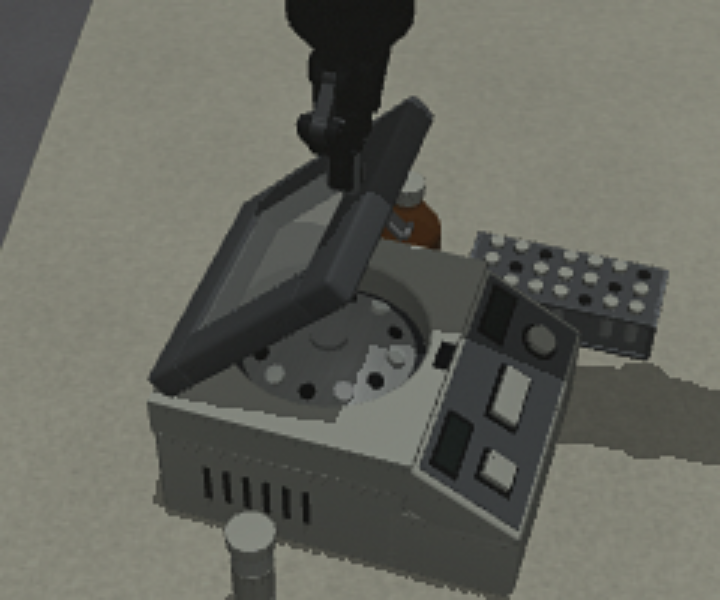

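play_rows:
  increments:
    - [5,-1,6,0,0,0,255]
    - [6,0,6,0,0,0,255]
    - [6,0,6,0,0,0,255]
    - [6,0,6,0,0,0,255]
    - [5,0,7,0,0,0,255]

```text
clock: 3.6
tcp_pos: [0.5693, -0.0217, 0.2326]
orientation: [0.329, 3.111, 0.006]
contact_force: [-1.4, 0.5, 3.9]
grip_width: 0.0005
```

```bash
python3 go.py -.010 0 .23 0
```

```text
t 3.60 mach [-0.011   0.0004  0.2326] F [-1.5011  0.2369  3.9366] q [-0.3535  0.3036  0.3504  1.8396 -0.1241  1.0061  1.4073]
shift mm [-0.9913 -0.4579  2.6304] turn [0.0049 0.0123 0.0018]
```

play_rows:
  increments:
    - [4,0,7,0,0,0,255]
    - [4,0,7,0,0,0,255]
    - [4,0,8,0,0,0,255]
    - [3,0,8,0,0,0,255]
    - [3,0,8,0,0,0,255]

```text
clock: 4.1
tcp_pos: [0.5484, -0.0173, 0.1906]
orientation: [0.329, 3.116, 0.005]
contact_force: [-1.7, -0.1, 4.1]
grip_width: 0.0001
```

```bash
python3 go.py -.031 0 .197 0
```

```text
t 4.10 mach [-0.0324  0.0003  0.1906] F [-1.5833 -0.4935  4.0766] q [-0.3566  0.3186  0.3383  1.9269 -0.1351  0.9086  1.4085]
shift mm [-1.483  -0.2992 -6.3931] turn [0.0044 0.0081 0.002 ]
```

play_rows:
  increments:
    - [3,0,8,0,0,0,255]
    - [2,0,8,0,0,0,255]
    - [1,0,5,0,0,0,255]
    - [1,0,4,0,0,0,255]
    - [0,0,4,0,0,0,255]

```text
clock: 4.6
tcp_pos: [0.5416, -0.0159, 0.1593]
orientation: [0.33, 3.115, 0.006]
contact_force: [-2.0, 0.3, 4.2]
grip_width: 0.0002
```

```bash
python3 go.py -.041 0 .156 0
```

```text
t 4.60 mach [-0.0394  0.0003  0.1593] F [-2.0317 -0.1223  4.1689] q [-0.3506  0.3484  0.3276  1.9702 -0.1515  0.8363  1.4194]
shift mm [ 1.6422 -0.3485  3.3272] turn [0.0045 0.0087 0.0018]
```

play_rows:
  increments:
    - [0,0,4,0,0,0,255]
    - [0,0,4,0,0,0,255]
    - [0,0,4,0,0,0,255]

```text
clock: 4.9
tcp_pos: [0.5414, -0.0157, 0.1552]
orientation: [0.332, 3.118, 0.013]
contact_force: [-20.5, 1.6, 53.6]
grip_width: -0.0002
```

play_rows:
  increments:
    - [0,0,-5,0,0,0,255]
    - [0,0,-15,0,0,0,255]
    - [0,0,-30,0,0,0,255]
    - [0,0,-30,0,0,0,255]
    - [0,0,-10,0,0,0,255]

```text
clock: 5.4
tcp_pos: [0.5385, -0.0169, 0.2457]
orientation: [0.334, 3.122, 0.011]
contact_force: [0.6, 0.0, -0.6]
grip_width: 0.0001
```

```bash
python3 go.py -.16 -.0655 .18 .513;python3 - <<'E'
from bench import grab_frame
import cv2,numpy as np
for n in ("side","top"):
    f=grab_frame(n);np.savez(n+"3.npz",**f)
    c=f["color"][60:260,200:440] if n=="side" else f["color"][100:300,220:460]
    cv2.imwrite(f"pics/{n}3.png",cv2.resize(c,None,fx=2.5,fy=2.5))
E
```

```text
t 5.40 mach [-0.0422 -0.0013  0.2457] F [ 0.5619  0.1532 -0.567 ] q [-0.3757  0.2413  0.3521  1.886  -0.1046  1.0287  1.3784]
shift mm [117.8306 -64.741   65.1988] turn [ 0.007  -0.5125 -0.0025]
```

View pics/side3.png

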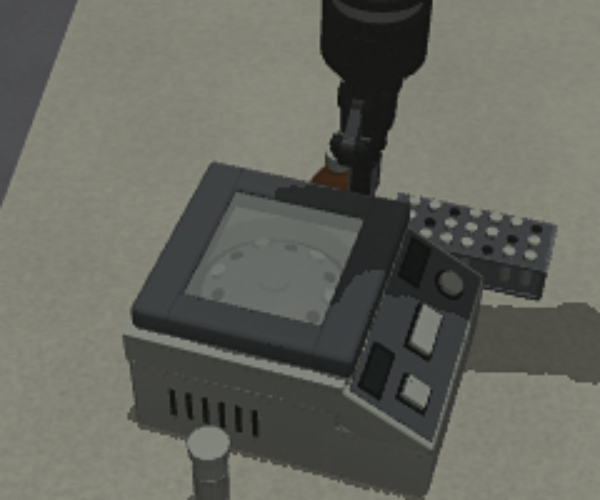

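View pics/top3.png

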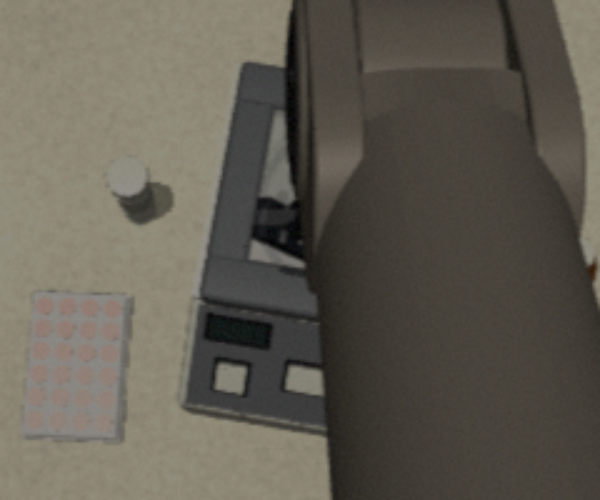

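play_rows:
  increments:
    - [40,-22,0,0,-0.1,0,255]
    - [40,-22,0,0,-0.1,0,255]
    - [38,-20,0,0,-0.1,0,255]
    - [0,0,0,0,-0.1,0,255]
    - [0,0,0,0,-0.1,0,255]

```text
clock: 6.0
tcp_pos: [0.41, -0.0508, 0.2273]
orientation: [0.271, 2.71, -0.047]
contact_force: [-0.8, 0.2, -0.0]
grip_width: -0.0003
```

```bash
python3 go.py -.1346 -.0655 .139 .513
```

```text
t 6.00 mach [-0.1606 -0.0616  0.2273] F [-0.8258  0.07   -0.0193] q [-0.2434 -0.1901  0.1014  2.4278  0.2997  0.5215  1.    ]
shift mm [12.1999 -4.9814 91.2049] turn [ 0.0137 -0.0938  0.0102]
```

play_rows:
  increments:
    - [6,-5,25,0.013,0,0.01,255]
    - [5,0,25,0,0,0,255]

```text
clock: 6.2
tcp_pos: [0.4146, -0.0552, 0.205]
orientation: [0.275, 2.707, -0.068]
contact_force: [-0.1, 0.2, -0.1]
grip_width: 0.0001
```

```bash
python3 go.py -.1346 -.0655 .139 .513
```

```text
t 6.20 mach [-0.1552 -0.065   0.205 ] F [-0.1461  0.1661 -0.1498] q [ 0.1008 -0.1123 -0.21    2.434   0.2683  0.4289  1.0334]
shift mm [ 8.3173 -0.2936 68.5978] turn [-0.0018 -0.0898  0.011 ]
```

play_rows:
  increments:
    - [0,0,20,0,0.08,0,255]
    - [0,0,25,0,0.05,0,255]

```text
clock: 6.4
tcp_pos: [0.4271, -0.0606, 0.1596]
orientation: [0.294, 2.841, -0.052]
contact_force: [0.7, -0.1, -0.3]
grip_width: -0.0
```

```bash
python3 go.py -.1346 -.0655 .139 .3
```

```text
t 6.40 mach [-0.1418 -0.0676  0.1596] F [ 0.7585  0.0256 -0.2665] q [ 0.0958  0.049  -0.1667  2.3718  0.2095  0.4549  1.1189]
shift mm [-1.1182  2.2026 21.8016] turn [-0.0046 -0.0129  0.0071]
```

```bash
python3 go.py -.1255 -.0655 .1125 .3
```

```text
t 6.40 mach [-0.1418 -0.0676  0.1596] F [ 0.7585  0.0256 -0.2665] q [ 0.0958  0.049  -0.1667  2.3718  0.2095  0.4549  1.1189]
shift mm [-2.3416  2.3229 49.7935] turn [-0.0046 -0.0129  0.0071]
```

play_rows:
  increments:
    - [-1,2,25,-0.005,0,0.007,255]
    - [-1,0,24,0,0,0,255]
    - [0,0,0,0,0,0,255]

```text
clock: 6.7
tcp_pos: [0.4399, -0.0628, 0.105]
orientation: [0.308, 2.852, -0.041]
contact_force: [-1.1, -1.0, 0.1]
grip_width: -0.0003
```

```bash
python3 go.py -.1206 -.0655 .1038 .45;python3 - <<'E'
from bench import grab_frame
import cv2,numpy as np
f=grab_frame("wrist");cv2.imwrite("pics/w4.png",f["color"]);np.savez("w4.npz",**f)
E
```

```text
t 6.70 mach [-0.1289 -0.067   0.105 ] F [-0.8677 -1.2124  0.1129] q [ 0.071   0.1884 -0.1331  2.3893  0.3164  0.3147  1.0102]
shift mm [-7.6483  1.5323  3.3684] turn [ 0.0003 -0.1755 -0.0027]
```

View pics/w4.png

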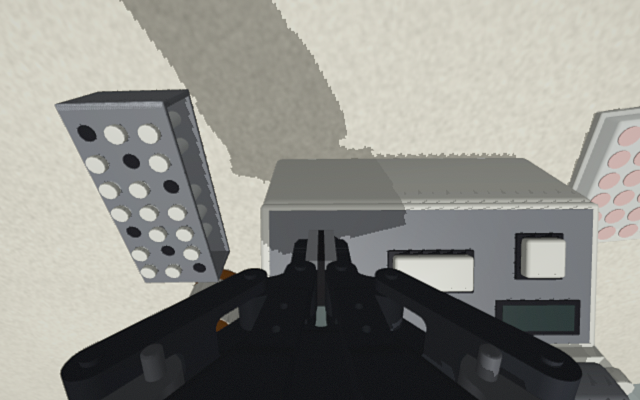

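play_rows:
  increments:
    - [-6,1,-1,0,0,0,255]
    - [0,0,0,0,0,0,255]

```text
clock: 6.95
tcp_pos: [0.4448, -0.0626, 0.1092]
orientation: [0.307, 2.852, -0.041]
contact_force: [0.1, 0.1, 0.5]
grip_width: -0.0
```

```bash
python3 go.py -.1206 -.0655 .1038 .3
```

```text
t 6.95 mach [-0.1241 -0.0658  0.1092] F [0.0648 0.1103 0.5412] q [ 0.0775  0.1864 -0.1398  2.3756  0.3041  0.3299  1.0244]
shift mm [-1.9258  0.2521  6.1296] turn [ 0.0008 -0.0256 -0.0018]
```

play_rows:
  increments:
    - [-1,0,3,0,0,0,255]
    - [-1,0,3,0,0,0,255]

```text
clock: 7.15
tcp_pos: [0.4492, -0.0632, 0.1058]
orientation: [0.306, 2.848, -0.04]
contact_force: [-0.3, -0.9, 0.8]
grip_width: -0.0
```

```bash
python3 go.py -.1206 -.0655 .1038 .3
```

```text
t 7.15 mach [-0.1197 -0.0654  0.1058] F [-0.1388 -0.927   0.7783] q [ 0.0725  0.199  -0.1326  2.3723  0.3162  0.3169  1.0143]
shift mm [ 1.4646 -0.0862  1.6688] turn [ 0.0016 -0.0216 -0.0018]
```

play_rows:
  increments:
    - [0,0,3,0,0,0,255]
    - [0,0,2,0,0,0,255]

```text
clock: 7.35
tcp_pos: [0.4515, -0.0635, 0.1017]
orientation: [0.306, 2.845, -0.04]
contact_force: [-0.7, -0.9, 3.5]
grip_width: 0.0001
```

```bash
python3 go.py -.1206 -.0655 .1038 .3
```

```text
t 7.35 mach [-0.1173 -0.0653  0.1017] F [-0.4821 -1.0462  3.5311] q [ 0.0651  0.2104 -0.124   2.3729  0.3295  0.3027  1.0016]
shift mm [ 2.5484 -0.2201 -2.9198] turn [ 0.002 -0.019 -0.002]
```

play_rows:
  increments:
    - [0,0,3,0,0,0,255]
    - [0,0,2,0,0,0,255]

```text
clock: 7.55
tcp_pos: [0.4536, -0.064, 0.0979]
orientation: [0.306, 2.843, -0.04]
contact_force: [-22.6, 4.1, 48.8]
grip_width: 0.0001
```

```bash
python3 go.py -.1206 -.0655 .1038 .3
```

```text
t 7.55 mach [-0.1152 -0.0653  0.0979] F [-22.9898  -0.7649  48.8043] q [ 0.0573  0.2209 -0.1149  2.3733  0.343   0.2903  0.9884]
shift mm [ 3.5161 -0.1721 -7.1185] turn [ 0.0017 -0.0169 -0.0023]
```

play_rows:
  increments:
    - [0,0,0.3,0,0,0,255]
    - [0,0,0.4,0,0,0,255]
    - [0,0,0.4,0,0,0,255]

```text
clock: 7.85
tcp_pos: [0.4531, -0.0639, 0.0989]
orientation: [0.306, 2.842, -0.043]
contact_force: [-5.5, 0.6, 11.8]
grip_width: -0.0
```

play_rows:
  increments:
    - [0,0,0.4,0,0,0,255]
    - [0,0,0.4,0,0,0,255]
    - [0,0,0.4,0,0,0,255]
    - [0,0,0.4,0,0,0,255]
    - [0,0,0.4,0,0,0,255]

```text
clock: 8.35
tcp_pos: [0.4531, -0.0639, 0.0988]
orientation: [0.305, 2.841, -0.044]
contact_force: [-7.0, 0.8, 14.4]
grip_width: 0.0001
```

play_rows:
  increments:
    - [0,0,0.4,0,0,0,255]
    - [0,0,0.4,0,0,0,255]
    - [0,0,0.4,0,0,0,255]
    - [0,0,0.4,0,0,0,255]
    - [0,0,0.4,0,0,0,255]

```text
clock: 8.85
tcp_pos: [0.4531, -0.0639, 0.0988]
orientation: [0.304, 2.839, -0.046]
contact_force: [-6.4, 1.2, 13.3]
grip_width: -0.0002
```

```bash
python3 go.py -.1206 -.0655 .1038 .3
```

```text
t 8.85 mach [-0.1157 -0.0653  0.0988] F [-6.4759 -0.166  13.2982] q [ 0.0445  0.217  -0.1056  2.3773  0.3581  0.288   0.9712]
shift mm [ 3.268  -0.1848 -6.1494] turn [-0.0019 -0.0123 -0.0007]
```

play_rows:
  increments:
    - [0,0,0.4,0,0,0,255]
    - [0,0,0.4,0,0,0,255]
    - [0,0,0.4,0,0,0,255]
    - [0,0,0.4,0,0,0,255]
    - [0,0,0.4,0,0,0,255]

```text
clock: 9.35
tcp_pos: [0.4531, -0.0639, 0.0988]
orientation: [0.304, 2.837, -0.048]
contact_force: [-6.5, 1.2, 14.7]
grip_width: 0.0003
```

play_rows:
  increments:
    - [0,0,0.4,0,0,0,255]
    - [0,0,0.4,0,0,0,255]
    - [0,0,0.4,0,0,0,255]
    - [0,0,0.4,0,0,0,255]
    - [0,0,0.4,0,0,0,255]

```text
clock: 9.85
tcp_pos: [0.4531, -0.0639, 0.0988]
orientation: [0.303, 2.836, -0.05]
contact_force: [-7.0, 1.4, 14.3]
grip_width: 0.0002
```

play_rows:
  increments:
    - [0,0,0.4,0,0,0,255]
    - [0,0,0.4,0,0,0,255]
    - [0,0,0.4,0,0,0,255]
    - [0,0,0.4,0,0,0,255]
    - [0,0,0.4,0,0,0,255]

```text
clock: 10.35
tcp_pos: [0.4531, -0.064, 0.0988]
orientation: [0.302, 2.834, -0.052]
contact_force: [-6.8, 0.8, 13.9]
grip_width: 0.0001
```

play_rows:
  increments:
    - [0,0,0.4,0,0,0,255]
    - [0,0,0.4,0,0,0,255]
    - [0,0,0.4,0,0,0,255]
    - [0,0,0.4,0,0,0,255]
    - [0,0,0.4,0,0,0,255]

```text
clock: 10.85
tcp_pos: [0.4531, -0.0639, 0.0988]
orientation: [0.302, 2.833, -0.054]
contact_force: [-6.7, 1.0, 14.0]
grip_width: 0.0002
```

play_rows:
  increments:
    - [0,0,0.4,0,0,0,255]
    - [0,0,0.4,0,0,0,255]
    - [0,0,0.4,0,0,0,255]
    - [0,0,0.4,0,0,0,255]
    - [0,0,0.4,0,0,0,255]

```text
clock: 11.35
tcp_pos: [0.4531, -0.0639, 0.0987]
orientation: [0.301, 2.831, -0.056]
contact_force: [-7.5, 1.1, 13.9]
grip_width: 0.0002
```

```bash
python3 go.py -.1206 -.0655 .1038 .3;python3 - <<'E'
from bench import grab_frame
import cv2,numpy as np
f=grab_frame("side");cv2.imwrite("pics/s5.png",cv2.resize(f["color"][100:260,280:480],None,fx=4,fy=3.7))
E
```

```text
t 11.35 mach [-0.1157 -0.0653  0.0987] F [-7.5916 -0.4995 13.9464] q [ 0.02    0.2147 -0.086   2.3845  0.3896  0.2785  0.9363]
shift mm [ 3.2105 -0.2213 -6.2609] turn [-0.0073 -0.0033  0.0017]
```

View pics/s5.png

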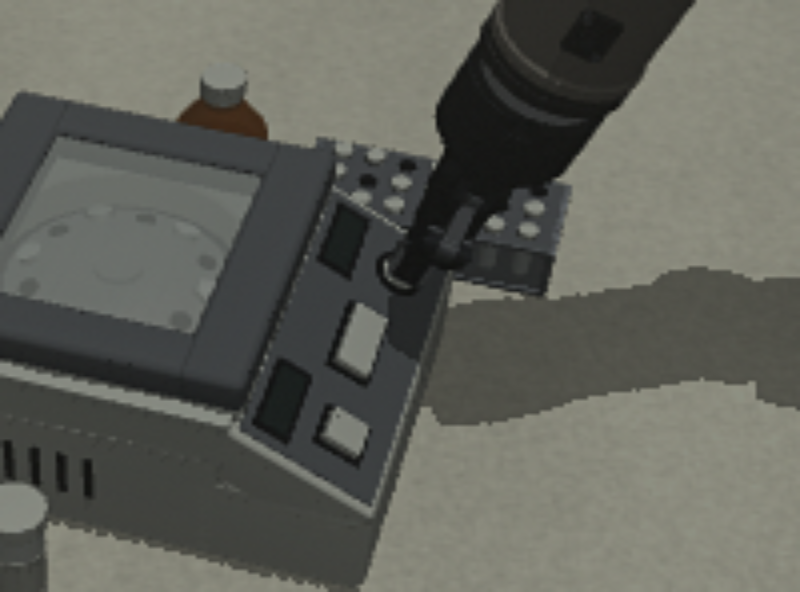

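play_rows:
  increments:
    - [0,0,-3,0,0,0,255]
    - [0,0,-15,0,0,0,255]
    - [0,0,-17,-0.007,0,0,255]

```text
clock: 11.7
tcp_pos: [0.4412, -0.061, 0.1307]
orientation: [0.298, 2.836, -0.047]
contact_force: [-0.8, -0.5, -0.5]
grip_width: 0.0001
```

```bash
python3 go.py -.122 0 .125 .3
```

```text
t 11.70 mach [-0.128  -0.0649  0.1307] F [-0.7056 -0.6324 -0.4966] q [ 0.08    0.1297 -0.1508  2.3765  0.2795  0.3695  1.0472]
shift mm [-4.3395 64.9305  7.1084] turn [-0.0011 -0.0088  0.0035]
```

play_rows:
  increments:
    - [-2,32,0,0,0,0,255]
    - [-2,33,1,0,0,0,255]
    - [0,0,0,0,0,0,255]

```text
clock: 12.0
tcp_pos: [0.4597, 0.0013, 0.1324]
orientation: [0.306, 2.832, -0.047]
contact_force: [0.7, -0.3, 0.2]
grip_width: -0.0002
```

```bash
python3 go.py -.1184 0 .122 .4; python3 - <<'E'
from bench import grab_frame
import cv2,numpy as np
f=grab_frame("side");cv2.imwrite("pics/s6.png",cv2.resize(f["color"][100:260,280:480],None,fx=4,fy=3.7))
E
```

```text
t 12.00 mach [-0.1231 -0.0002  0.1324] F [ 0.7444 -0.1834  0.2327] q [-0.0794  0.1523 -0.1617  2.3429  0.3907  0.4097  0.7785]
shift mm [-1.4202  0.2461 11.3459] turn [-0.002  -0.1055 -0.0025]
```

View pics/s6.png

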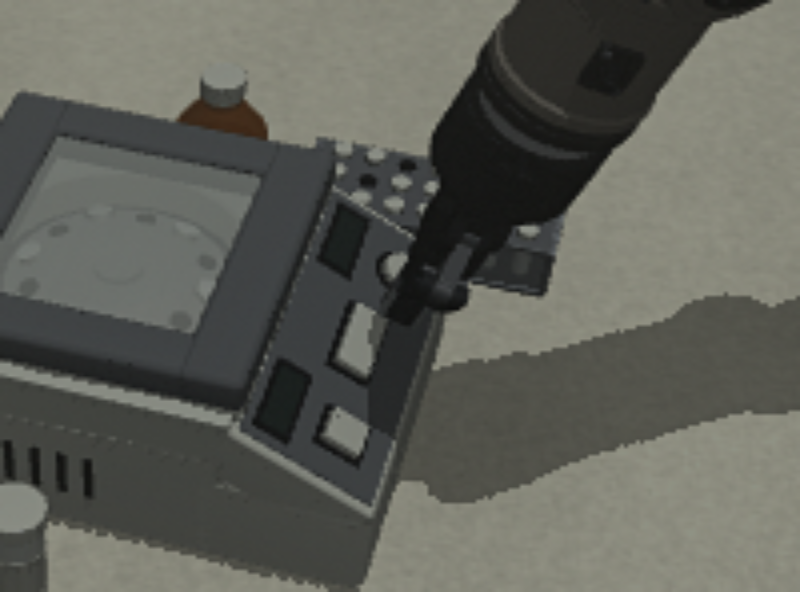

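play_rows:
  increments:
    - [-2,0,9,0,-0.06,0,255]
    - [-1,0,7,0,-0.03,0,255]
    - [0,0,0,0,0,0,255]

```text
clock: 12.35
tcp_pos: [0.465, -0.0048, 0.1165]
orientation: [0.301, 2.744, -0.063]
contact_force: [-0.8, -0.3, -0.4]
grip_width: 0.0003
```

```bash
python3 go.py -.1145 0 .1152 .4
```

```text
t 12.35 mach [-0.1166 -0.005   0.1165] F [-0.7315 -0.4371 -0.4287] q [-0.1986  0.1714 -0.0516  2.4131  0.7131  0.2786  0.4421]
shift mm [-1.4086  5.049   1.9008] turn [-0.0058 -0.0169 -0.0048]
```

play_rows:
  increments:
    - [-1,5,0,0,0,0,255]
    - [-1,0,3,0,0.02,0,255]
    - [0,0,3,0,0,0,255]

```text
clock: 12.65
tcp_pos: [0.4697, -0.0017, 0.1117]
orientation: [0.306, 2.767, -0.062]
contact_force: [-0.2, 0.5, 0.3]
grip_width: 0.0001
```

```bash
python3 go.py -.1105 0 .106 .4
```

```text
t 12.65 mach [-0.1127 -0.0011  0.1117] F [-0.3194  0.4708  0.3484] q [-0.1741  0.194  -0.0763  2.3892  0.6559  0.2947  0.498 ]
shift mm [0.0159 1.0985 6.1212] turn [-0.0073 -0.0399 -0.0063]
```

play_rows:
  increments:
    - [0,1,3,0,0,0,255]
    - [0,0,3,0,0,0,255]

```text
clock: 12.85
tcp_pos: [0.4728, -0.0015, 0.1063]
orientation: [0.308, 2.765, -0.061]
contact_force: [-0.4, 0.7, 2.9]
grip_width: 0.0003
```

```bash
python3 go.py -.1105 0 .106 .4
```

```text
t 12.85 mach [-0.1097 -0.0002  0.1063] F [-0.5058  0.6521  2.9214] q [-0.1871  0.2102 -0.061   2.3885  0.6852  0.2799  0.4669]
shift mm [ 0.8796  0.1899 -0.011 ] turn [-0.0071 -0.0387 -0.0081]
```

play_rows:
  increments:
    - [0,0,2,0,0,0,255]
    - [0,0,1.5,0,0,0,255]
    - [0,0,1,0,0,0,255]

```text
clock: 13.15
tcp_pos: [0.4751, -0.0019, 0.1022]
orientation: [0.308, 2.764, -0.061]
contact_force: [-3.3, 1.3, 8.1]
grip_width: -0.0001
```

```bash
python3 go.py -.1105 0 .106 .4
```

```text
t 13.15 mach [-0.1073 -0.0001  0.1022] F [-3.4898  0.5254  8.055 ] q [-0.1976  0.2223 -0.0472  2.3884  0.7088  0.2676  0.4441]
shift mm [ 1.6011  0.0476 -4.7182] turn [-0.007  -0.0374 -0.0082]
```

play_rows:
  increments:
    - [0,0,0.8,0,0,0,255]
    - [0,0,0.7,0,0,0,255]
    - [0,0,0.5,0,0,0,255]

```text
clock: 13.45
tcp_pos: [0.4753, -0.002, 0.1019]
orientation: [0.308, 2.762, -0.063]
contact_force: [-9.5, 1.0, 17.5]
grip_width: 0.0001
```

```bash
python3 go.py -.1105 0 .106 .4; python3 - <<'E'
from bench import grab_frame
import cv2,numpy as np
f=grab_frame("side");cv2.imwrite("pics/s7.png",cv2.resize(f["color"][60:260,220:480],None,fx=3,fy=3))
E
```

```text
t 13.45 mach [-0.1071 -0.0001  0.1019] F [-9.5314 -1.0313 17.529 ] q [-0.203   0.2228 -0.0424  2.3898  0.719   0.2654  0.4335]
shift mm [ 1.6914  0.0535 -5.0163] turn [-0.0076 -0.0353 -0.0077]
```

View pics/s7.png

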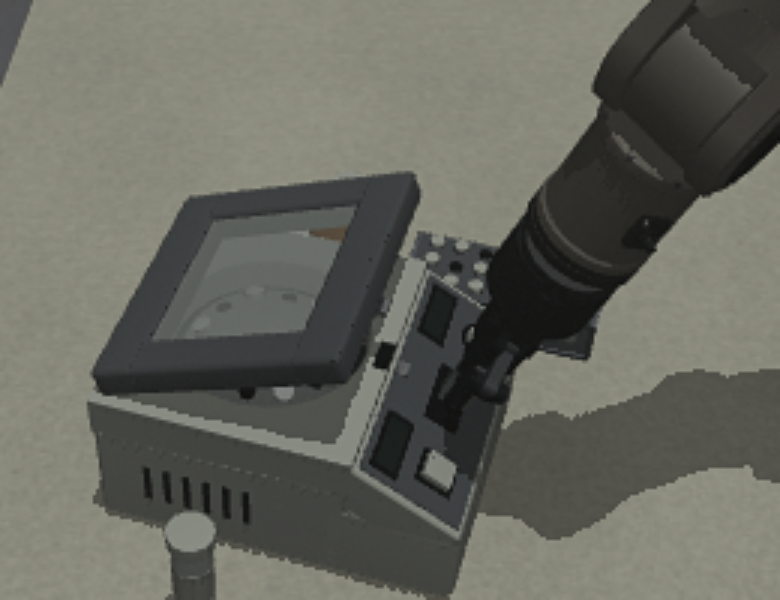

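play_rows:
  increments:
    - [0,0,-5,0,0,0,255]
    - [2,0,-15,0,0,0,255]
    - [2,0,-20,0,0.03,0,255]
    - [0,0,-20,0,0.05,0,255]
    - [0,0,-15,0,0.05,0,255]

```text
clock: 14.0
tcp_pos: [0.4408, 0.0057, 0.1699]
orientation: [0.317, 2.905, -0.046]
contact_force: [0.6, 0.3, -0.6]
grip_width: -0.0001
```

play_rows:
  increments:
    - [0,0,0,0,0,0,255]
    - [0,0,0,0,0,0,255]
    - [0,0,0,0,0,0,255]
    - [0,0,0,0,0,0,255]
    - [0,0,0,0,0,0,255]

```text
clock: 14.5
tcp_pos: [0.4405, 0.005, 0.1689]
orientation: [0.319, 2.904, -0.047]
contact_force: [0.4, -0.3, 0.3]
grip_width: 0.0003
```

```bash
python3 go.py -.1105 0 .106 .4; python3 - <<'E'
from bench import grab_frame
from lid import *
p=[.5735,-.0229,-.1996]
f=grab_frame("side");cv2.imwrite("pics/s8.png",cv2.resize(f["color"][60:290,220:480],None,fx=2.6,fy=2.6))
L=lidtheta(f,p);h=L-[.118,0,.138];h=h[h[:,0]<.03]
th=np.linspace(.0,1.35,271);b=[(abs(h[:,0]*np.sin(t)+h[:,2]*np.cos(t)-.018)<.0015).sum() for t in th];print("theta",th[int(np.argmax(b))],max(b))
for n,q in [("bystander diff",None)]:
    d=np.abs(f["color"].astype(int)-side["color"]).sum(-1)>40; 
    for nm,(x,y,w,hh) in dict(tube=(272,228,24,46),plate=(312,268,72,54)).items(): print(nm,d[y:y+hh,x:x+w].mean())
E
```

```text
t 14.50 mach [-0.1426 -0.0006  0.1689] F [ 0.4618 -0.2523  0.274 ] q [-0.0216  0.0808 -0.2175  2.2913  0.2217  0.5856  0.9419]
shift mm [-17.4328   1.3713  68.4318] turn [-0.0097 -0.1776 -0.004 ]
theta 0.5 1499
tube 0.0
plate 0.0
```

View pics/s8.png

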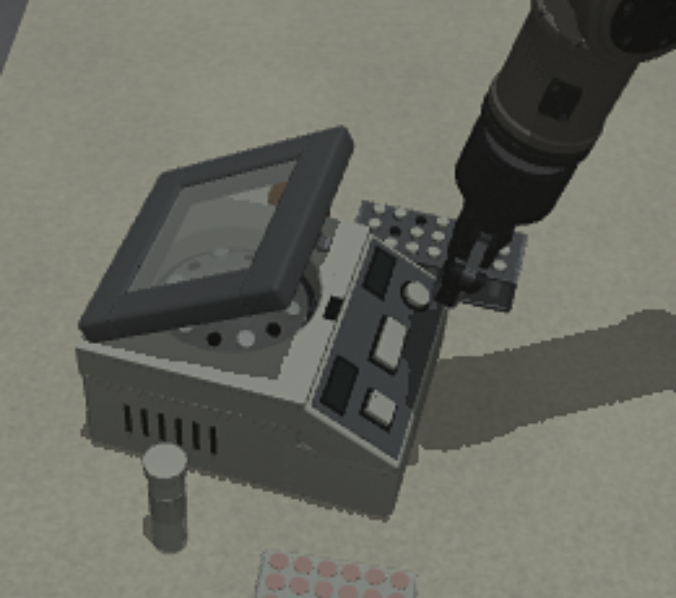

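```bash
python3 -c "
from bench import r
print(r.hand_in())"
```

```text
the job is handed in; nothing more can be done
None
```

The short spin is done in the order asked, and the job was handed in at about 14.5 s of the 54 s allowed.

- **Lid:** I pushed it shut to its stop with the closed fingertips. The picture taken after I took the hand off showed it staying shut.
- **Short-spin key:** I held the round key down from about 7.5 s to 11.35 s, which is roughly 3.8 s. The force stayed steady at about 15 N, and in the next picture the key was back up.
- **Lid-release key:** I pressed the wide key to its stop, and the lid rose by itself while I was still holding it.

**Last checks:**
- The lid stood at about 0.50 rad and all three keys were up.
- The tool was clear of everything, with contact force near zero.
- In the side view, the conical tube and the well plate (only partly covered by the compared area) showed no change from the start. I judged the rack and bottle only by eye, and they looked undisturbed.
- The square key was never touched.

**Weak points:**
- **Force peaks:** there were brief peaks of about 55 N at the fingertips, when the lid reached its stop and when the spin key bottomed. That is below the 120 N wrist limit.
- **Tool tilt:** the arm could not tilt fully square to the panel, so I pressed the keys with the tool about 6 to 13 degrees off square.
- **Camera mismatch:** the two fixed cameras disagreed by a few millimetres, which did not affect the presses.

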